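# Fit the splined fixture plate on the welding positioner

### The job

Fit the aluminium fixture plate with the square block onto the tilted spindle of the welding positioner: set its slotted hub over the spindle's nose, and turn it while pressing lightly until it drops over the cross spline and sits fully home on the spindle flange, then let go. Do not force it, and leave the spare plate with the round boss, the hammer and the tube where they are.

Things in the scene. Friction and masses are not known exactly. Their poses are not given: they have to be found in the camera images.
- plate: Fixture plate to fit: aluminium, 0.6-0.9 kg, 105 mm high. Square hub 60x60x50 mm below, round plate 110 mm across, 10 mm thick, square block on top. A plus-shaped slot along x and y, each arm 16 mm wide and open at the sides, runs up the whole hub. Origin: centre of the hub's underside; z up to the block. Starts on its hub on the table, left or right of the positioner.
- plate_block (a point): Centre of the plate's square block, by which to grip it: 40 x 40 mm, 45 mm high, sides square to the plate's x and y and to its slots. This point is 82.5 mm above the hub's underside and 22.5 mm above the round plate. Axes as the plate's.
- head: Tilted head of the green positioner, fixed on the table. Origin: top centre of the steel spindle flange, 72 mm across, 160 mm above the table, where the hub must sit. z: spindle axis, leaning 25 degrees from vertical towards the robot; y level. This frame does not turn with the spindle. The machine's base reaches 70 mm towards the robot, 110 mm beyond and 80 mm to each side of the origin.
- spline_top (a point): Centre of the top of the cross spline, 24 mm above the flange on its axis (axes as the head's): two crossing bars, each 52 x 12.5 mm. How far they are turned about the axis differs each time and is not told: see it, or feel for it within a quarter turn. The hub stops here, 24 mm short of home, unless its slots meet the bars within 3 degrees. Brake on: holds up to 4 Nm.
- nose_tip (a point): Tip of the round nose, 48 mm above the flange on the spindle axis (axes as the head's). The nose rises from the middle of the spline: 21 mm across up to 40 mm above the flange, then tapering to 8 mm at the tip. The middle of the hub's slots slides over it with 0.8 mm to spare all round. A push of 5 to 15 N along the axis is enough for the turning and the seating.
- spare: Spare plate, to be left alone: same size (110 mm plate, 105 mm high) but with a round boss 44 mm in diameter and a round hub. Origin: centre of its underside, z up. It stands on the other side of the positioner from the fixture plate.
- hammer: Hammer lying on the table beyond the positioner, to be left alone. Origin near its middle, x along the handle towards the head.
- tube: Steel tube offcut standing on the table beyond the positioner, 60 mm in diameter, 90 mm high, to be left alone. Origin: centre of its foot.
Mind the look-alikes: they are no part of the job. What is shaped like the plate but green is not meant. Of the things shaped like the part that bears head, the green one is meant.

How it is judged (in metres and radians):
At the end, for the whole second after the job is handed in: The fixture plate is home on the spindle: the centre of its hub's underside within 5 mm of the flange centre and its axis within 0.06 rad of the spindle axis, at rest and released (distance between plate and head below 0.005 m and angle between the z axis of plate and the z axis of head, either way round below 0.06 rad and linear speed of plate below 0.02 m/s); the robot touches nothing.
It fails at once if the plate is forced against the positioner (over 100 N) (contact force between plate and head above 100 N).
It fails at once if the spare plate is disturbed (moved over 30 mm) (distance of spare from where it was at the start of the episode above 0.03 m).
It fails at once if the hammer is disturbed (moved over 30 mm) (distance of hammer from where it was at the start of the episode above 0.03 m).
It fails at once if the tube is disturbed (moved over 30 mm) (distance of tube from where it was at the start of the episode above 0.03 m).
It also fails if it takes over 72 s, if anything falls off the work surface, if the arm or the gripper's body presses on something with over 40 N, if the wrist force passes 120 N, or if a joint passes its speed limit or range.

### The arm

A 7-joint arm with a two-finger parallel gripper is mounted at the origin on the work surface. World frame = base frame: x ahead of the robot, y to its left, z up, the work surface at z = 0. Lengths are in m, angles in degrees, forces in N, time in s.
With the tool pointing down it reaches from about 0.425 to 0.875 m from the base axis. Payload 4.7 kg.
Tool frame: the origin (TCP) lies at the very end of the fingers, on their centre line; the grasp point (between the pads) lies env.grip_point_offset behind it (env.grip_point_offset is the distance from the TCP to the grasp point, in m); z points along the fingers, y is the direction in which the jaws open and shut (so a half turn about z gives the same grasp; the last joint's range is limited). The gripper opens to 87 mm and grips with 3 to 60 N. Pads are 19 mm wide; open, the fingers measure 117 mm over their backs; the gripper's body (75 mm by 190 mm) begins 51 mm behind the grasp point.
Start: joints at [-62.504, 18.392, -4.016, 83.108, 1.295, 78.541, -3.26], TCP at [0.292, 0.581, 0.223] pointing down, gripper open.
Joint ranges: [-163.93, 163.93], [-17.29, 119.83], [-79.2, 71.16], [3.27, 140.29], [-89.18, 269.18], [5.43, 117.66], [-154.24, 154.24]. Speed limits (degrees/s): [147.25, 147.25, 180, 180, 180, 180, 180].

### API

Orientations are given as [roll, pitch, yaw] about the fixed x, y, z axes, in that order (R = Rz(yaw) Ry(pitch) Rx(roll)).
In Python, from cell import env gives the robot as it stands.
- The arm moves only by the tool send_rows, never from a script. Its argument "plan" is a list of rows, each a list of 7 numbers: the finger opening in mm, from 0 to 87, then the shift along the tool's x, y, z in mm, then the turn, a rotation vector about the tool's x, y, z in rad. A call has 1 to 12 rows; each row shifts and turns the commanded pose from where the row before left it, along the tool's axes as they then stand; what a row does not reach is not made up. A row lasts 1/10 s, in which the tool goes at most 50 mm and 8.59 degrees, less where a joint would pass 70% of its speed; a pose out of reach is approached as far as the arm can. A call is refused whole if a number of a shift passes 50 or a number of a turn 0.15, either way. A call with a gripper value outside its range is refused whole. The fingers move at their own pace and stop on an object; "grip_force" is the grip in N (left out, the last holds). Time passes only in rows, so rows that do not move let the fingers close. It gives the time, the measured TCP pose, the force and the opening at its end, in the units of the state.
- env.get_obs(): the state, without advancing time (a new reading comes with each control period).
- env.read_camera(name): name is "scene" or "top"; returns the picture (400x640x3 uint8, red, green, blue); there is no depth.
- env.get_calibration(name): a dict with "fx", "fy", "cx", "cy" (pixels), "extrinsics" (4x4, takes a point from camera to world coordinates). Camera axes: x right, y down, z forward; pixel columns grow to the right and rows downward; lengths in m; the calibration is good to about 2 mm. A picture is of the moment at which its call begins. get_calibration takes no time and is no camera call.
- env.sign_off(): hands the job in, once; it reports no verdict.
Trained networks look in the newest picture that a camera, given by its name, has taken for a name from the list of things; names that differ only in an ending like _2 or _b are one class to them, and where a whole thing is asked for, a point or a joint stands for the part that bears it (a point fixed in the world has none). Each returns a list of dicts, best first, with "confidence" (0 to 1); they miss things now and then, are a little off and sometimes report something else, mostly with a low value. They report only what shows in the picture. A call takes as long as a camera call. They do not tell look-alikes from the thing itself.
- env.regions_of(camera, query): "region" (400x640 bool, what is visible of it) and "rect" ([left, top, right, bottom] in pixels, round what is visible of it).
The state is a dict: "time_s": time; "qpos": joint angles; "joint_velocities": joint speeds; "effort": joint torques, N m; "tool_pos": TCP position; "tool_rot": TCP orientation; "force": force on the tool from outside, world axes, zero at the start; "wrist_torque": the same for the moment, N m; "grip_width": finger opening in m.
Only numpy, scipy, OpenCV 4.12 (cv2) and the standard library are available. Lean on these libraries where they do the work, as an engineer would, in place of code of your own. Each camera call takes 0.05 s, during which the arm holds its last target. There are 200 camera calls.

## Working session

There is one attempt and no reset: what is moved stays moved. The work goes in short steps, Python scripts to look and compute and a tool call to move; the robot and the scene stay as the last step left them, time stands still between calls to the robot, and variables do not carry over. Pictures are saved under pics/ and viewed, about 8 in all and at most 12, crops included, and the job is handed in when it is done.

Besides the shell and the picture viewer there is one more tool, called after "Call:" as a command line: name --pt "numbers of a row" for each row, then --argument value for the rest. send_rows: Moves the arm, as the interface text tells. Its arguments: {"type":"object","properties":{"plan":{"type":"array"},"grip_force":{"type":"number"}},"required":["plan"]}

```bash
ls; mkdir -p pics
python3 - <<'E'
from cell import env
import cv2,numpy as np
np.set_printoptions(precision=4,suppress=True)
print(env.get_obs(), env.grip_point_offset)
for c in ("scene","top"):
    im=env.read_camera(c); cv2.imwrite(f"pics/{c}0.png",im[:,:,::-1]); k=env.get_calibration(c)
    print(c,{a:k[a] for a in("fx","fy","cx","cy")}); print(np.array(k["extrinsics"]))
    for q in ("plate","plate_block","head","spline_top","nose_tip","spare","hammer","tube"):
        print(q,[(round(r["confidence"],2),list(np.round(r["rect"])),int(r["region"].sum())) for r in env.regions_of(c,q)])
E
```

```text
pics
{'time_s': 0.0, 'qpos': array([-62.5046,  18.4395,  -4.0161,  83.1743,   1.2967,  78.5401,
        -3.2593]), 'joint_velocities': array([-0.0061, -0.0724, -0.0201, -0.0128,  0.0664, -0.0836,  0.0005]), 'effort': array([  0.0003, -49.1286,  -0.4038, -31.2531,  -0.0639,   0.0437,
         0.0002]), 'tool_pos': array([0.2917, 0.5802, 0.2215]), 'tool_rot': array([-179.8915,    0.0071,  153.316 ]), 'force': array([-0.3212,  0.2664,  0.1947]), 'wrist_torque': array([0.0017, 0.0048, 0.0234]), 'grip_width': 0.08698101419418715} 0.0187
scene {'fx': 380.1773242482434, 'fy': 380.1773242482434, 'cx': 317.00097183651087, 'cy': 202.92186553168568}
[[-0.1515  0.7741 -0.6147  1.1398]
 [ 0.9883  0.1086 -0.1068  0.1748]
 [-0.0159 -0.6237 -0.7815  0.8895]
 [ 0.      0.      0.      1.    ]]
plate [(0.74, [np.float64(400.0), np.float64(215.0), np.float64(444.0), np.float64(255.0)], 1275), (0.73, [np.float64(465.0), np.float64(224.0), np.float64(509.0), np.float64(268.0)], 1437), (0.69, [np.float64(409.0), np.float64(166.0), np.float64(450.0), np.float64(207.0)], 1099)]
plate_block [(0.79, [np.float
[... 2661 characters left out ...]
36.0), np.float64(157.0)], 797), (0.66, [np.float64(309.0), np.float64(238.0), np.float64(336.0), np.float64(274.0)], 908)]
nose_tip [(0.92, [np.float64(303.0), np.float64(158.0), np.float64(337.0), np.float64(194.0)], 833), (0.92, [np.float64(304.0), np.float64(238.0), np.float64(339.0), np.float64(274.0)], 944), (0.65, [np.float64(404.0), np.float64(128.0), np.float64(438.0), np.float64(157.0)], 889)]
spare [(0.62, [np.float64(400.0), np.float64(199.0), np.float64(432.0), np.float64(232.0)], 748)]
hammer [(0.92, [np.float64(355.0), np.float64(109.0), np.float64(378.0), np.float64(178.0)], 634)]
tube [(0.83, [np.float64(242.0), np.float64(142.0), np.float64(257.0), np.float64(164.0)], 306)]
```

Run:
```python
import cv2,numpy as np
a=cv2.imread("pics/scene0.png")[100:350,90:530]; b=cv2.imread("pics/top0.png")[100:280,150:450]
cv2.imwrite("pics/a1.png",cv2.resize(a,None,fx=1.8,fy=1.8,interpolation=2))
cv2.imwrite("pics/b1.png",cv2.resize(b,None,fx=2.6,fy=2.6,interpolation=2))
```

```text
(no output)
```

View pics/a1.png

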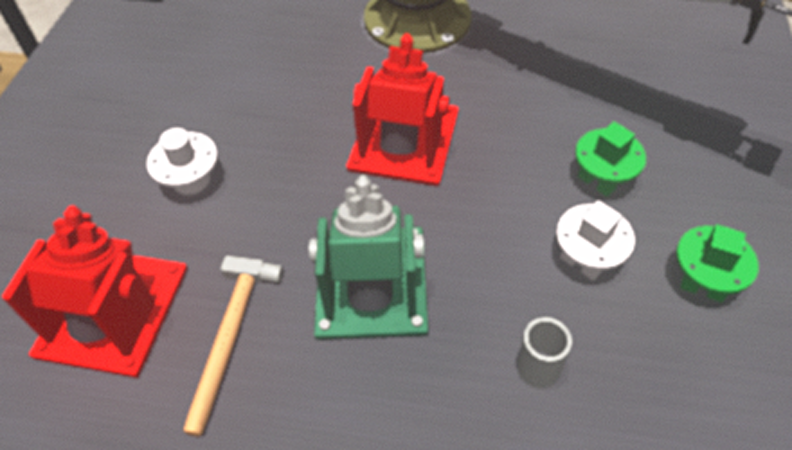

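View pics/b1.png

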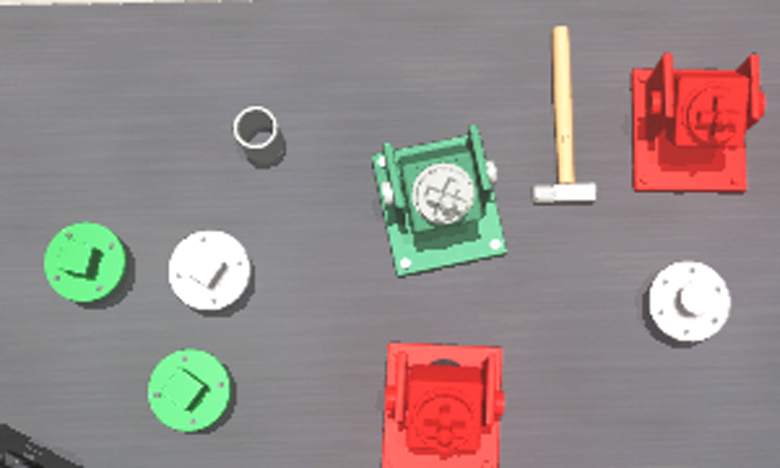

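Run:
```python
from cell import env
import cv2,numpy as np
I={}
for c in ("scene","top"):
    I[c]=np.mean([env.read_camera(c).astype(float) for _ in range(6)],0)
    np.save(f"pics/{c}.npy",I[c])
def crop(c,x,y,w,h,s):
    im=cv2.resize(I[c][y:y+h,x:x+w,::-1],None,fx=s,fy=s,interpolation=cv2.INTER_CUBIC).clip(0,255).astype(np.uint8)
    for k in range(0,w,10): cv2.putText(im,str(x+k),(k*s,8),0,.28,(0,255,255),1); im[10:16,int((k+.5)*s)]=(0,255,255)
    for k in range(0,h,10): cv2.putText(im,str(y+k),(0,int((k+.5)*s)+3),0,.28,(0,255,255),1); im[int((k+.5)*s),16:24]=(0,255,255)
    return im
a=crop("scene",260,190,70,100,6);b=crop("top",290,145,60,64,6)  # 420x600
a2=np.zeros((600,800,3),np.uint8);a2[:600,:420]=a;a2[:384,430:790]=b
c=crop("top",213,186,36,36,6); a2[384:600,430:646]=c
cv2.imwrite("pics/h1.png",a2)
```

```text
(no output)
```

View pics/h1.png

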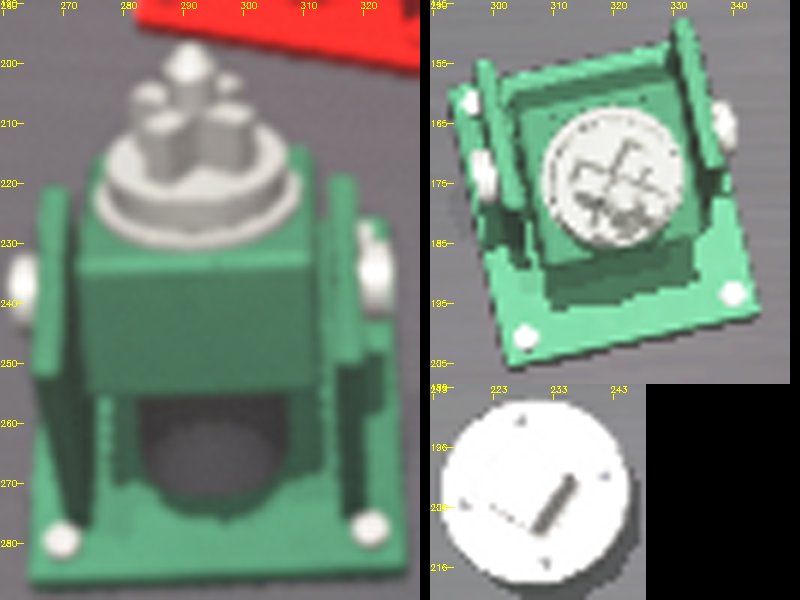

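```bash
cat > h.py <<'E'
from cell import env
import cv2,numpy as np
from scipy.spatial.transform import Rotation as R
from scipy.optimize import least_squares
np.set_printoptions(precision=4,suppress=True)
K={};E={}
for c in("scene","top"):
    k=env.get_calibration(c);K[c]=(k["fx"],k["fy"],k["cx"],k["cy"]);E[c]=np.linalg.inv(np.array(k["extrinsics"]))
def proj(c,P):
    P=np.atleast_2d(P)@E[c][:3,:3].T+E[c][:3,3];f=K[c]
    return np.c_[f[0]*P[:,0]/P[:,2]+f[2],f[1]*P[:,1]/P[:,2]+f[3]]
def ray(c,uv,z):
    f=K[c];M=np.linalg.inv(E[c]);d=M[:3,:3]@[(uv[0]-f[2])/f[0],(uv[1]-f[3])/f[1],1];o=M[:3,3]
    return o+d*(z-o[2])/d[2]
def headR(psi): # local x away from robot, z leaning to the robot (-x)
    return R.from_euler("z",psi)*R.from_euler("y",-25,degrees=True)
def circ(r,z,n=48):
    t=np.linspace(0,2*np.pi,n);return np.c_[r*np.cos(t),r*np.sin(t),0*t+z]
def crop(c,I,x,y,w,h,s): return cv2.resize(I[y:y+h,x:x+w,::-1],None,fx=s,fy=s,interpolation=cv2.INTER_CUBIC).clip(0,255).astype(np.uint8)
def line(im,c,P,x,y,s,col,closed=False):
    p=((proj(c,P)-[x,y]+.5)*s*16).astype(np.int32);cv2.polylines(im,[p],closed,col,1,cv2.LINE_AA,4)
def bars(a,z=.024):
    out=[]
    for b in(a,a+np.pi/2):
        d=np.array([np.cos(b),np.sin(b)]);n=np.array([-d[1],d[0]])
        out.append(np.array([[*(sx*.026*d+sy*.00625*n),z] for sx,sy in((1,1),(1,-1),(-1,-1),(-1,1))]))
    return out
E
cat > fit.py <<'E'
from h import *
I={c:np.load(f"pics/{c}.npy") for c in("scene","top")}
def model(p):
    X,Y,psi=p;o=np.array([X,Y,.16]);Rh=headR(psi);Rz=R.from_euler("z",psi)
    b=lambda x,y:o+Rz.apply([x,y,-.16])
    return {"tl":("top",b(-.07,.08),(302.5,205.7)),"tr":("top",b(-.07,-.08),(344.3,196.5)),
     "sl":("scene",b(.11,-.08),(264.8,286.8)),"sr":("scene",b(.11,.08),(327.5,284.3)),
     "nose":("scene",o+Rh.apply([0,0,.048]),(291,197.3)),"fl":("scene",o,(292.5,217.))}
f=lambda p:np.concatenate([(proj(c,P)[0]-uv) for c,P,uv in model(p).values()])
s=least_squares(f,[.6,.05,0],loss="soft_l1");print("head",s.x[:2],np.degrees(s.x[2]));print(f(s.x).reshape(-1,2))
# plate: white disc in both views
for c,(x0,y0,x1,y1) in {"top":(209,182,252,224),"scene":(395,208,447,256)}.items():
    m=np.zeros((400,640),np.uint8);m[y0:y1,x0:x1]=(I[c][y0:y1,x0:x1].min(2)>(185 if c=="top" else 170))
    ys,xs=np.nonzero(m);h=cv2.convexHull(np.c_[xs,ys].astype(np.float32));e=cv2.fitEllipse(h)
    print(c,e,"disc z=.06:",ray(c,e[0],.06)[:2],"z=.105",ray(c,e[0],.105)[:2])
np.save("head.npy",s.x)
E
python3 fit.py
```

```text
head [0.6124 0.0214] 11.385830643150868
[[-0.3793  1.6842]
 [-0.1827  1.4605]
 [ 0.1084  2.4701]
 [ 0.283   1.8237]
 [-0.3918  0.0958]
 [-0.5898 -1.5405]]
top ((229.8636474609375, 203.3594207763672), (30.18844985961914, 31.15342140197754), 63.55898666381836) disc z=.06: [0.5408 0.3422] z=.105 [0.5343 0.3341]
scene ((420.5899658203125, 230.12608337402344), (35.50740051269531, 44.30183410644531), 109.4734878540039) disc z=.06: [0.5399 0.3449] z=.105 [0.5725 0.3356]
```

```bash
cat > ov.py <<'E'
from h import *
import sys
I={c:np.load(f"pics/{c}.npy") for c in("scene","top")}
Im=I["top"][150:195,300:345];g=np.zeros((400,640),np.uint8)
J=I["top"];g[155:192,303:341]=((J.max(2)-J.min(2))<28)[155:192,303:341]
g=cv2.morphologyEx(g,cv2.MORPH_OPEN,np.ones((3,3),np.uint8));n,l,st,ce=cv2.connectedComponentsWithStats(g)
i=l[174,320];ys,xs=np.nonzero(l==i);e=cv2.fitEllipse(cv2.convexHull(np.c_[xs,ys].astype(np.float32)));print("top ring",e)
def res(p):
    X,Y,psi,a,b=p;o=np.array([X,Y,.16]);Rh=headR(psi);Rz=R.from_euler("z",psi)
    B=lambda x,y:o+Rz.apply([x,y,-.16])
    L=[("top",B(-a,.08),(302.5,205.7)),("top",B(-a,-.08),(344.3,196.5)),("scene",B(b,-.08),(264.8,286.8)),("scene",B(b,.08),(327.5,284.3)),
     ("scene",o+Rh.apply([0,0,.048]),(291,197.3)),("scene",o,(292.5,217.)),("top",o+Rh.apply([0,0,-.005]),e[0])]
    return np.concatenate([proj(c,P)[0]-uv for c,P,uv in L])
s=least_squares(res,[.61,.02,.2,.07,.11]);p=s.x;print(p,np.degrees(p[2]));print(res(p).reshape(-1,2))
np.save("head.npy",p[:3])
o=np.array([p[0],p[1],.16]);Rh=headR(p[2])
out=np.zeros((600,800,3),np.uint8)
def draw(c,x,y,w,h,s,ang):
    im=crop(c,I[c],x,y,w,h,s)
    line(im,c,o+Rh.apply(circ(.036,0)),x,y,s,(255,0,0));line(im,c,o+Rh.apply(circ(.004,.048)),x,y,s,(0,0,255))
    line(im,c,o+Rh.apply(circ(.0105,.040)),x,y,s,(0,0,255))
    for b in bars(ang): line(im,c,o+Rh.apply(b),x,y,s,(0,0,255) if b is None else (255,0,255),True)
    return im
ang=np.radians(float(sys.argv[1]))
out[:390,:400]=draw("scene",272,192,40,39,10,ang);out[:400,400:]=draw("top",300,155,40,40,10,ang)
# plate
P=np.array([.5405,.3435]);yaw=np.radians(float(sys.argv[2]));Rz=R.from_euler("z",yaw);T=np.array([*P,0])
sq=lambda z:np.array([[x*.02,y*.02,z] for x,y in((1,1),(1,-1),(-1,-1),(-1,1))])
for k,(c,x,y) in enumerate((("scene",398,210),("top",211,184))):
    im=crop(c,I[c],x,y,50,40,5 if 0 else 5)
    line(im,c,T+circ(.055,.06),x,y,5,(255,0,0))
    for z in(.06,.105):line(im,c,T+Rz.apply(sq(z)),x,y,5,(255,0,255),True)
    out[400:600,k*260:k*260+250]=im
cv2.imwrite(sys.argv[3],out)
E
python3 ov.py 30 30 pics/o1.png
```

```text
top ring ((319.9040832519531, 174.3115997314453), (23.415283203125, 23.70543670654297), 42.273956298828125)
[0.6152 0.0218 0.1965 0.0673 0.1012] 11.260884437898211
[[-0.7185  0.2031]
 [-0.5203  0.0812]
 [ 0.0653  0.2521]
 [ 0.0008 -0.2512]
 [-0.4239  1.0328]
 [-0.6371 -0.5896]
 [-0.1873  0.5486]]
```

View pics/o1.png

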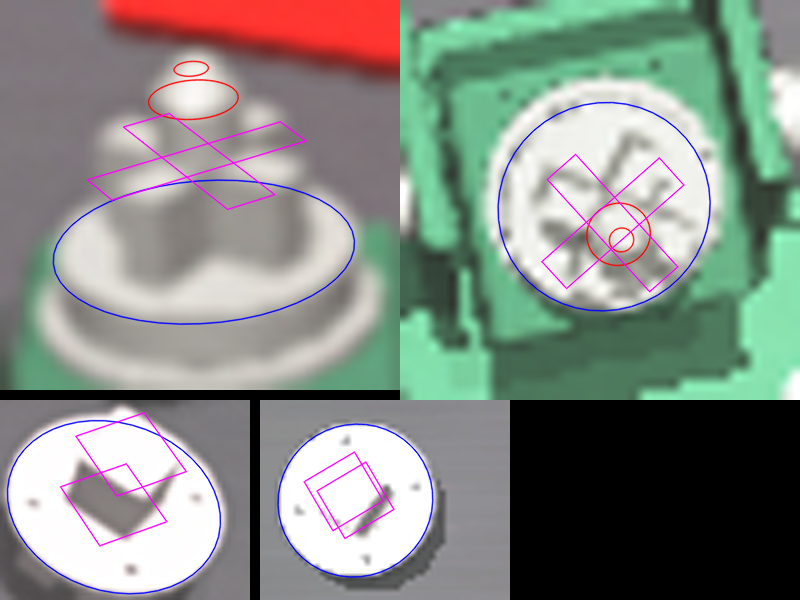

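```bash
cat > ang.py <<'E'
from h import *
p=np.load("head.npy");o=np.array([p[0],p[1],.16]);Rh=headR(p[2])
obs=np.array([(287,210),(297,208),(284,204.5),(298,203)])
from itertools import permutations
best=[]
for a in range(0,90,1):
    t=np.radians(a+90*np.arange(4));P=proj("scene",o+Rh.apply(np.c_[.022*np.cos(t),.022*np.sin(t),0*t+.024]))
    for q in permutations(range(4)):
        d=P[list(q)]-obs;m=d.mean(0);best.append((np.abs(d-m).mean(),a,m.round(2)))
best.sort(key=lambda b:b[0]);print(best[:6])
# photometric: simple painter render of spline+flange, correlate with both views
I={c:np.load(f"pics/{c}.npy").mean(2) for c in("scene","top")}
box={"scene":(278,196,28,32),"top":(308,162,24,26)};S=8
def render(c,a,off):
    x,y,w,h=box[c];im=np.full((h*S,w*S),.9,np.float32);cam=np.linalg.inv(E[c])[:3,3]
    faces=[]
    for k in range(2):
        t,b=bars(a,.024)[k],bars(a,0)[k]
        for i in range(4):
            j=(i+1)%4;faces.append(np.array([t[i],t[j],b[j],b[i]]))
        faces.append(t)
    for z0,z1,r0,r1 in((.024,.04,.0105,.0105),(.04,.048,.0105,.004)):
        A=circ(r0,z0,17);B=circ(r1,z1,17)
        for i in range(16):faces.append(np.array([A[i],A[i+1],B[i+1],B[i]]))
    faces.append(circ(.004,.048,17))
    F=[]
    for f in faces:
        w3=o+Rh.apply(f);m=f.mean(0)
        n=np.cross(f[1]-f[0],f[2]-f[1]);n/=np.linalg.norm(n)
        out=m.copy();
        if abs(n[2])>.9:n=np.array([0,0,1.])
        elif n@(m*[1,1,0])<0 :n=-n
        F.append((np.linalg.norm(w3.mean(0)-cam),w3,n))
    for d,w3,n in sorted(F,key=lambda q:-q[0]):
        if Rh.apply(n)@(cam-w3.mean(0))<0:continue
        v=.95 if abs(n[2])>.9 else .55
        q=((proj(c,w3)+off-[x,y]+.5)*S).astype(np.int32);cv2.fillPoly(im,[q],v)
    return cv2.resize(im,(w,h),interpolation=cv2.INTER_AREA)
for c in box:
    x,y,w,h=box[c];ob=I[c][y:y+h,x:x+w];R_=[]
    for a in range(0,90,2):
        for dx in(-1.5,-1,-.5,0,.5,1):
            for dy in(-2.5,-2,-1.5,-1,-.5,0,.5,1,1.5):
                r=render(c,np.radians(a),np.array([dx,dy]));R_.append((np.corrcoef(r.ravel(),ob.ravel())[0,1].round(3),a,dx,dy))
    R_.sort(reverse=True);print(c,R_[:8])
E
python3 ang.py
```

```text
[(np.float64(0.6757061774718522), 56, array([-0.28,  1.15])), (np.float64(0.6836130887660694), 55, array([-0.28,  1.15])), (np.float64(0.6866823595141334), 57, array([-0.28,  1.15])), (np.float64(0.6910205913119718), 54, array([-0.28,  1.15])), (np.float64(0.6979259275265584), 53, array([-0.28,  1.15])), (np.float64(0.7009020497519209), 58, array([-0.28,  1.15]))]
scene [(np.float64(0.021), 54, 0.5, -1), (np.float64(0.02), 56, 0.5, -1), (np.float64(0.018), 58, 0.5, -1), (np.float64(0.018), 54, 1, -1), (np.float64(0.017), 60, 0, -1), (np.float64(0.017), 58, 0, -1), (np.float64(0.017), 52, 1, -1), (np.float64(0.016), 52, 0.5, -1)]
top [(np.float64(0.04), 56, 0.5, 0), (np.float64(0.036), 58, 0.5, 0), (np.float64(0.036), 54, 0.5, 0), (np.float64(0.027), 56, 1, 0), (np.float64(0.025), 58, 1, 0), (np.float64(0.024), 56, 0.5, 0.5), (np.float64(0.022), 54, 1, 0), (np.float64(0.02), 60, 0.5, 0)]
```

```bash
sed -i 's/^o=np.array(\[p\[0\],p\[1\],.16\]);Rh/p[0]-=.0015;o=np.array([p[0],p[1],.16]);Rh/' ov.py; python3 ov.py 56 -31 pics/o2.png
```

```text
top ring ((319.9040832519531, 174.3115997314453), (23.415283203125, 23.70543670654297), 42.273956298828125)
[0.6152 0.0218 0.1965 0.0673 0.1012] 11.260884437898211
[[-0.7185  0.2031]
 [-0.5203  0.0812]
 [ 0.0653  0.2521]
 [ 0.0008 -0.2512]
 [-0.4239  1.0328]
 [-0.6371 -0.5896]
 [-0.1873  0.5486]]
```

View pics/o2.png

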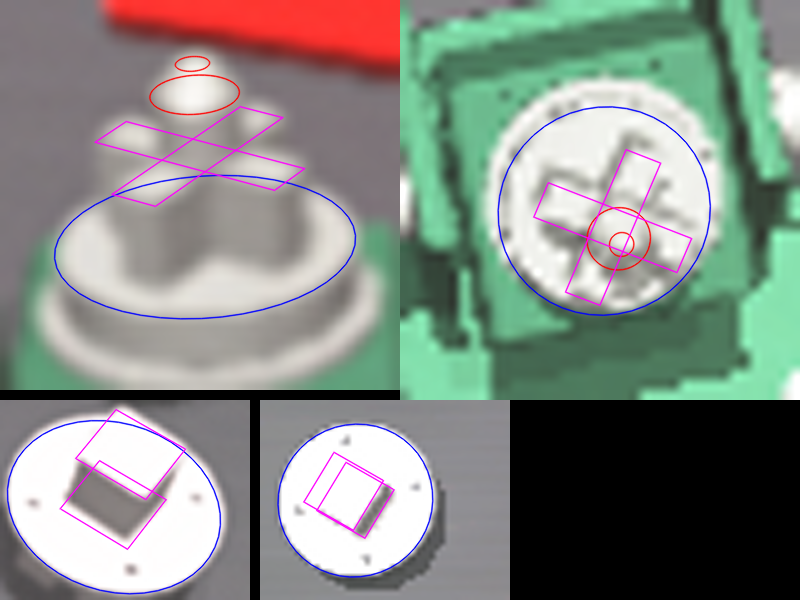

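```bash
cat >> h.py <<'E'
from scipy.linalg import logm,expm
def T(pos,Rm):
    M=np.eye(4);M[:3,:3]=Rm;M[:3,3]=pos;return M
def cur():
    s=env.get_obs();return T(s["tool_pos"],R.from_euler("xyz",s["tool_rot"],degrees=True).as_matrix()),s
def down(pos,yaw): return T(pos,(R.from_euler("z",yaw,degrees=True)*R.from_euler("x",180,degrees=True)).as_matrix())
HP=np.array([.6137,.0218,.16]);PSI=np.radians(11.3);GH=.0825-.0187  # TCP height over hub underside
def place(h,theta=146,gh=GH,dx=0,dy=0): # hub underside h above flange along axis
    Rh=headR(PSI);return T(HP+Rh.apply([dx,dy,h+gh]),(Rh*R.from_euler("z",theta,degrees=True)*R.from_euler("x",180,degrees=True)).as_matrix())
def rows(A,B,n=None):
    rel=np.linalg.inv(A)@B
    rv=R.from_matrix(rel[:3,:3]).as_rotvec()
    if n is None:n=int(np.ceil(max(np.linalg.norm(rel[:3,3])/.045,np.linalg.norm(rv)/.14,1)))
    S=expm(logm(rel).real/n)
    print(n,"x",np.round(S[:3,3]*1000,2),np.round(R.from_matrix(S[:3,:3]).as_rotvec(),4));return n
E
python3 -c "
from h import *
A,s=cur();print(s['time_s']);B=down([.5405,.3435,.17],149);rows(A,B,9);rows(B,down([.5405,.3435,.065],149))"
```

```text
1.5
9 x [-36.87  -9.92   5.84] [0.     0.     0.0084]
3 x [-0. -0. 35.] [ 0. -0. -0.]
```

Call:
send_rows --pt "87 -36.9 -9.9 5.8 0 0 0.0084" --pt "87 -36.9 -9.9 5.8 0 0 0.0084" --pt "87 -36.9 -9.9 5.8 0 0 0.0084" --pt "87 -36.9 -9.9 5.8 0 0 0.0084" --pt "87 -36.9 -9.9 5.8 0 0 0.0084" --pt "87 -36.9 -9.9 5.8 0 0 0.0084" --pt "87 -36.9 -9.9 5.8 0 0 0.0084" --pt "87 -36.9 -9.9 5.8 0 0 0.0084" --pt "87 -36.9 -9.9 5.8 0 0 0.0084" --pt "87 0 0 0 0 0 0" --pt "87 0 0 0 0 0 0" --grip_force 30

```text
time_s: 2.6
tool_pos: [0.5415, 0.3423, 0.1701]
tool_rot: [-180.0, -0.0, 148.8]
force: [0.2, -0.4, -0.4]
grip_width: 0.0868
```

```bash
python3 -c "
from h import *
A,s=cur();print(s['qpos'],s['tool_pos'],s['tool_rot'],s['force']);rows(A,down([.5405,.3435,.066],149))"
```

```text
[-39.8704  18.7535   6.4842  88.8394  -2.1808  72.5544  25.7469] [0.5415 0.3423 0.1701] [-179.9785   -0.0099  148.8196] [ 0.1742 -0.4441 -0.4164]
3 x [ 0.48  0.17 34.71] [-0.0001 -0.0001 -0.001 ]
```

Call:
send_rows --pt "87 0.5 0.2 34.7 0 0 0" --pt "87 0.5 0.2 34.7 0 0 0" --pt "87 0.5 0.2 34.7 0 0 0" --pt "87 0 0 0 0 0 0" --pt "30 0 0 0 0 0 0" --pt "30 0 0 0 0 0 0" --pt "30 0 0 0 0 0 0" --pt "30 0 0 0 0 0 0" --pt "30 0 0 0 0 0 0" --pt "30 0 0 0 0 0 0" --pt "30 0 0 0 0 0 0" --grip_force 40

```text
time_s: 3.7
tool_pos: [0.5394, 0.3437, 0.0663]
tool_rot: [-179.9, -0.0, 149.0]
force: [-2.2, -2.1, 4.3]
grip_width: 0.0402
```

```bash
python3 -c "
from h import *
A,s=cur();print(s['qpos'],s['tool_pos'],s['tool_rot'],s['force'],s['grip_width'])"
```

```text
[-39.7323  23.681    6.0368  94.7765  -2.696   61.8114  26.0363] [0.5394 0.3437 0.0663] [-179.8674   -0.0118  148.9573] [-2.2065 -2.1048  4.2638] 0.04021073307923857
```

```bash
sed -i 's/GH=.0825-.0187/GH=.0663/' h.py; python3 -c "
from h import *
A,s=cur();L=A.copy();L[2,3]+=.26;rows(A,L);B=place(.08);print(B[:3,3]);rows(L,B)"
```

```text
6 x [  0.01  -0.1  -43.33] [-0. -0. -0.]
[0.5531 0.0097 0.2926]
8 x [-20.16 -36.76   3.41] [-0.034  -0.043  -0.0179]
```

Call:
send_rows --pt "30 0 0 -20 0 0 0" --pt "30 0 0 -40 0 0 0" --pt "30 0 0 -50 0 0 0" --pt "30 0 0 -50 0 0 0" --pt "30 0 0 -50 0 0 0" --pt "30 0 0 -50 0 0 0" --pt "30 0 0 0 0 0 0"

```text
time_s: 4.4
tool_pos: [0.5421, 0.3463, 0.334]
tool_rot: [179.3, 0.3, 149.0]
force: [0.3, 1.1, -4.9]
grip_width: 0.0403
```

Call:
send_rows --pt "30 -16.1 -29.4 2.7 -0.0272 -0.0344 -0.0143" --pt "30 -16.1 -29.4 2.7 -0.0272 -0.0344 -0.0143" --pt "30 -16.1 -29.4 2.7 -0.0272 -0.0344 -0.0143" --pt "30 -16.1 -29.4 2.7 -0.0272 -0.0344 -0.0143" --pt "30 -16.1 -29.4 2.7 -0.0272 -0.0344 -0.0143" --pt "30 -16.1 -29.4 2.7 -0.0272 -0.0344 -0.0143" --pt "30 -16.1 -29.4 2.7 -0.0272 -0.0344 -0.0143" --pt "30 -16.1 -29.4 2.7 -0.0272 -0.0344 -0.0143" --pt "30 -16.1 -29.4 2.7 -0.0272 -0.0344 -0.0143" --pt "30 -16.1 -29.4 2.7 -0.0272 -0.0344 -0.0143" --pt "30 0 0 0 0 0 0" --pt "30 0 0 0 0 0 0"

```text
time_s: 5.6
tool_pos: [0.5518, 0.0099, 0.2885]
tool_rot: [165.4, 20.2, 154.5]
force: [1.0, 1.3, -6.4]
grip_width: 0.04
```

```bash
cat > look.py <<'E'
from h import *
import sys
A,s=cur();print(s['time_s'],s['qpos'],s['tool_pos'],s['tool_rot'],s['force'],s['wrist_torque'],s['grip_width']);rows(A,place(.08))
I={c:np.mean([env.read_camera(c).astype(float) for _ in range(4)],0) for c in("scene","top")}
Rh=headR(PSI);o=HP
Rp=A[:3,:3]@np.diag([1,-1,-1]);hub=A[:3,3]-Rp@[0,0,GH]
out=np.zeros((600,800,3),np.uint8)
for k,(c,x,y) in enumerate((("scene",255,150),("top",285,150))):
    im=crop(c,I[c],x,y,66,85,6)
    line(im,c,hub+circ(.055,.06)@Rp.T,x,y,6,(255,0,0));line(im,c,hub+circ(.055,.05)@Rp.T,x,y,6,(255,0,0));line(im,c,o+Rh.apply(circ(.036,0)),x,y,6,(0,255,255));line(im,c,o+Rh.apply(circ(.004,.048)),x,y,6,(0,0,255))
    sq=np.array([[a*.03,b*.03,0] for a,b in((1,1),(1,-1),(-1,-1),(-1,1))])
    line(im,c,hub+sq@Rp.T,x,y,6,(255,0,255),True)
    out[:510,k*400:k*400+396]=im
cv2.imwrite(sys.argv[1],out)
E
python3 look.py pics/l1.png
```

```text
5.6 [-26.804  -15.4737  21.5559 112.9966   3.3306  56.8351  61.1991] [0.5518 0.0099 0.2885] [165.4128  20.2095 154.5334] [ 0.9963  1.3371 -6.3531] [-0.1113  1.1412  0.0368] 0.03995918419559007
1 x [-2.57  1.17 -3.27] [-0.0011 -0.0046 -0.003 ]
```

View pics/l1.png

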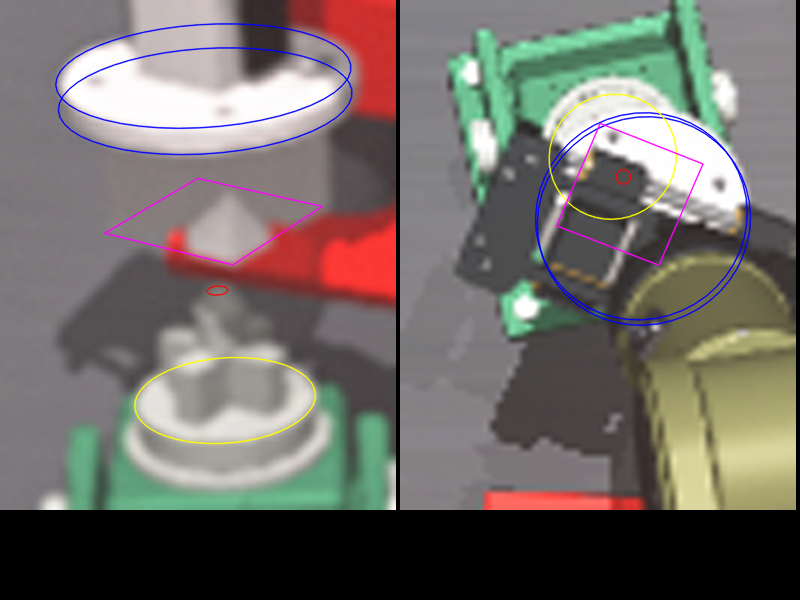

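```bash
cat > st.py <<'E'
from h import *
import sys
h=float(sys.argv[1]);th=float(sys.argv[2]) if len(sys.argv)>2 else 146
A,s=cur();Rh=headR(PSI)
print(s['time_s'],"q",s['qpos'].round(1),"w",round(s['grip_width'],4))
F=s['force'];print("F head",Rh.inv().apply(F),"F tool",A[:3,:3].T@F,"M tool",A[:3,:3].T@s['wrist_torque'])
Rp=A[:3,:3]@np.diag([1,-1,-1]);hub=A[:3,3]-Rp@[0,0,GH];print("hub in head mm",Rh.inv().apply(hub-HP)*1000,"axis",Rh.inv().apply(Rp[:,2]))
d=Rh.inv()*R.from_matrix(Rp);print("theta",d.as_euler("ZYX",degrees=True))
rows(A,place(h/1000,th))
E
python3 st.py 52
```

```text
6.0 q [-26.9 -15.5  21.4 112.7   3.4  56.8  61.2] w 0.0398
F head [-2.8701 -0.3895 -5.2222] F tool [ 2.1649 -1.9359  5.2179] M tool [0.6625 0.9892 0.0107]
hub in head mm [ 1.1415  1.96   78.6666] axis [-0.0013 -0.0015  1.    ]
theta [146.0607   0.013   -0.1131]
1 x [-0.16 -2.19 26.66] [0.002  0.0002 0.0011]
```

Call:
send_rows --pt "30 -0.1 -1.1 13.5 0 0 0" --pt "30 -0.1 -1.1 13.2 0 0 0" --pt "30 0 0 0 0 0 0" --pt "30 0 0 0 0 0 0"

```text
time_s: 6.4
tool_pos: [0.5644, 0.0113, 0.2661]
tool_rot: [165.3, 20.5, 154.6]
force: [-0.4, -0.2, -6.2]
grip_width: 0.0399
```

```bash
python3 st.py 42
```

```text
6.4 q [-27.1 -13.3  22.5 114.    2.4  53.5  62.3] w 0.0399
F head [-3.0133 -0.0704 -5.424 ] F tool [ 2.4532 -1.7482  5.425 ] M tool [ 0.6236  0.9853 -0.0179]
hub in head mm [-0.9179 -0.5859 51.1681] axis [ 0.0004 -0.0012  1.    ]
theta [145.9878  -0.0554  -0.0454]
1 x [-0.38  1.04  9.17] [ 0.0008 -0.001  -0.0002]
```

Call:
send_rows --pt "30 -0.4 1.0 4 0 0 0" --pt "30 0 0 3 0 0 0" --pt "30 0 0 2 0 0 0" --pt "30 0 0 0 0 0 0"

```text
time_s: 6.8
tool_pos: [0.5691, 0.0128, 0.2593]
tool_rot: [165.3, 20.5, 154.6]
force: [-0.7, 0.6, -7.4]
grip_width: 0.04
```

```bash
python3 st.py 37
```

```text
6.8 q [-27.2 -12.5  22.7 114.2   2.   52.4  62.5] w 0.04
F head [-3.6253  0.6852 -6.4413] F tool [ 3.3909 -1.4715  6.4373] M tool [0.676  0.9935 0.047 ]
hub in head mm [ 0.7839  0.0588 42.9351] axis [-0.0013 -0.0014  1.    ]
theta [145.9967   0.0207  -0.1076]
1 x [ 0.6  -0.37  5.93] [ 0.0019  0.0004 -0.0001]
```

Call:
send_rows --pt "30 0.3 -0.3 1.5 0 0 0" --pt "30 0.3 0 1 0 0 0" --pt "30 0 0 0 0 0 0" --pt "30 0 0 0 0 0 0"

```text
time_s: 7.2
tool_pos: [0.5696, 0.013, 0.2571]
tool_rot: [165.3, 20.6, 154.6]
force: [0.6, 0.2, -6.4]
grip_width: 0.0401
```

```bash
python3 st.py 37
```

```text
7.2 q [-27.2 -12.4  22.8 114.4   2.   52.1  62.6] w 0.0401
F head [-2.1183  0.0896 -6.0709] F tool [ 1.8112 -1.124   6.0669] M tool [ 0.6566  0.9862 -0.0216]
hub in head mm [ 0.3922  0.1018 40.7427] axis [-0.0019 -0.0014  1.    ]
theta [145.9909   0.0481  -0.1267]
1 x [ 0.22 -0.17  3.74] [ 0.0022  0.0008 -0.0002]
```

Call:
send_rows --pt "30 0 0 1 0 0 0" --pt "30 0 0 1 0 0 0" --pt "30 0 0 0 0 0 0" --pt "30 0 0 0 0 0 0"

```text
time_s: 7.6
tool_pos: [0.5704, 0.0132, 0.2552]
tool_rot: [165.3, 20.5, 154.6]
force: [-0.3, -0.5, -6.9]
grip_width: 0.0402
```

```bash
python3 st.py 36
```

```text
7.6 q [-27.3 -12.2  22.9 114.5   1.9  51.9  62.6] w 0.0402
F head [-3.2705 -0.4059 -6.0941] F tool [ 2.4886 -2.1785  6.0878] M tool [ 0.6931  0.9694 -0.0034]
hub in head mm [ 0.3367  0.103  38.6486] axis [-0.0018 -0.0013  1.    ]
theta [145.9921   0.0417  -0.1207]
1 x [ 0.18 -0.14  2.65] [ 0.0021  0.0007 -0.0001]
```

Call:
send_rows --pt "30 0 0 1.5 0 0 0" --pt "30 0 0 1.5 0 0 0" --pt "30 0 0 1.5 0 0 0" --pt "30 0 0 0 0 0 0" --pt "30 0 0 0 0 0 0"

```text
time_s: 8.1
tool_pos: [0.5723, 0.0135, 0.2511]
tool_rot: [165.3, 20.5, 154.6]
force: [-0.9, -0.2, -7.3]
grip_width: 0.0405
```

```bash
python3 st.py 30
```

```text
8.1 q [-27.3 -11.8  23.  114.6   1.7  51.3  62.8] w 0.0405
F head [-3.9192 -0.02   -6.2548] F tool [ 3.2416 -2.2215  6.2482] M tool [ 0.6766  1.0359 -0.0163]
hub in head mm [ 0.3127  0.1    34.0912] axis [-0.0017 -0.0013  1.    ]
theta [145.9892   0.0368  -0.1167]
1 x [ 0.16 -0.13  4.09] [ 0.002   0.0006 -0.0002]
```

Call:
send_rows --pt "30 0 0 1.5 0 0 0" --pt "30 0 0 1.5 0 0 0" --pt "30 0 0 1.5 0 0 0" --pt "30 0 0 1.5 0 0 0" --pt "30 0 0 0 0 0 0" --pt "30 0 0 0 0 0 0"

```text
time_s: 8.7
tool_pos: [0.5748, 0.0141, 0.2457]
tool_rot: [165.3, 20.5, 154.6]
force: [-0.3, 0.2, -6.8]
grip_width: 0.0403
```

```bash
python3 st.py 24
```

```text
8.7 q [-27.4 -11.2  23.2 114.8   1.4  50.6  63. ] w 0.0403
F head [-3.1292  0.2238 -6.073 ] F tool [ 2.7232 -1.5774  6.0679] M tool [0.747  1.006  0.0101]
hub in head mm [ 0.3422  0.1205 28.1169] axis [-0.0017 -0.0013  1.    ]
theta [145.9896   0.0383  -0.1186]
1 x [ 0.17 -0.16  4.12] [ 0.0021  0.0007 -0.0002]
```

Call:
send_rows --pt "30 0 0 1.5 0 0 0" --pt "30 0 0 1.5 0 0 0" --pt "30 0 0 1 0 0 0" --pt "30 0 0 0 0 0 0" --pt "30 0 0 0 0 0 0"

```text
time_s: 9.2
tool_pos: [0.5764, 0.0144, 0.242]
tool_rot: [165.3, 20.5, 154.6]
force: [-0.5, 0.4, -5.6]
grip_width: 0.04
```

```bash
python3 st.py 22
```

```text
9.2 q [-27.4 -10.9  23.3 115.    1.2  50.1  63.2] w 0.04
F head [-2.6965  0.5294 -4.9353] F tool [ 2.5347 -1.0795  4.9314] M tool [ 0.7776  1.144  -0.0227]
hub in head mm [ 0.339   0.1733 24.109 ] axis [-0.0017 -0.0014  1.    ]
theta [145.9962   0.0375  -0.1201]
1 x [ 0.14 -0.2   2.11] [ 0.0021  0.0007 -0.0001]
```

Call:
send_rows --pt "30 0 0 1 0 0 0" --pt "30 0 0 1 0 0 0" --pt "30 0 0 0 0 0 0" --pt "30 0 0 0 0 0 0"

```text
time_s: 9.6
tool_pos: [0.5775, 0.0143, 0.2417]
tool_rot: [165.2, 20.6, 154.6]
force: [-5.9, -1.5, 0.1]
grip_width: 0.0401
```

```bash
python3 st.py 20
```

```text
9.6 q [-27.4 -10.7  23.4 114.9   1.1  50.   63.3] w 0.0401
F head [-5.4552 -0.3385  2.6067] F tool [ 4.3271 -3.3258 -2.6238] M tool [1.0476 1.6416 0.0008]
hub in head mm [ 1.2442 -0.1233 23.3469] axis [-0.003  -0.0015  1.    ]
theta [145.9685   0.0962  -0.1689]
1 x [ 0.99 -0.41  3.34] [ 0.0029  0.0017 -0.0005]
```

Call:
send_rows --pt "30 0 0 0.3 0 0 0.02" --pt "30 0 0 0 0 0 0.02" --pt "30 0 0 0 0 0 0.02" --pt "30 0 0 0 0 0 0.02" --pt "30 0 0 0 0 0 0"

```text
time_s: 10.1
tool_pos: [0.578, 0.0133, 0.242]
tool_rot: [163.6, 19.4, 149.8]
force: [-7.8, -3.1, 2.3]
grip_width: 0.0401
```

```bash
python3 st.py 20
```

```text
10.1 q [-26.8 -10.7  22.9 114.9   1.   49.9  58.9] w 0.0401
F head [-6.5197 -1.4608  5.5685] F tool [ 4.1647 -5.197  -5.5941] M tool [ 1.6401  1.3115 -0.1301]
hub in head mm [ 1.7159 -1.3075 23.55  ] axis [-0.0039 -0.      1.    ]
theta [141.3759   0.1743  -0.1426]
1 x [1.97 0.11 3.54] [ 0.0024  0.0031 -0.0807]
```

Call:
send_rows --pt "30 1 0 -0.3 0 0 -0.04" --pt "30 0 0 0 0 0 -0.04" --pt "30 0 0 0 0 0 -0.02" --pt "30 0 0 0 0 0 -0.02" --pt "30 0 0 0 0 0 -0.02" --pt "30 0 0 0 0 0 -0.02" --pt "30 0 0 0 0 0 0"

```text
time_s: 10.8
tool_pos: [0.5768, 0.0144, 0.24]
tool_rot: [167.0, 21.7, 159.4]
force: [1.5, -2.6, -5.7]
grip_width: 0.0396
```

```bash
python3 st.py 20
```

```text
10.8 q [-28.  -10.8  23.8 115.2   1.4  49.8  67.6] w 0.0396
F head [-1.5333 -2.8236 -5.6041] F tool [-0.0415 -3.2215  5.599 ] M tool [1.2128 0.2408 0.1144]
hub in head mm [-0.1911  0.0479 22.0978] axis [-0.0023 -0.0005  1.    ]
theta [150.5781   0.1018  -0.0908]
1 x [-0.3   0.15  2.1 ] [0.0017 0.0017 0.0799]
```

Call:
send_rows --pt "30 0 0 1.5 0 0 0" --pt "30 0 0 1.5 0 0 0" --pt "30 0 0 0 0 0 0" --pt "30 0 0 0 0 0 0"

```text
time_s: 11.2
tool_pos: [0.5779, 0.0147, 0.2372]
tool_rot: [167.0, 21.7, 159.4]
force: [2.4, -4.3, -5.5]
grip_width: 0.04
```

```bash
python3 st.py 15 150.5
```

```text
11.2 q [-28.  -10.6  23.9 115.3   1.2  49.5  67.7] w 0.04
F head [-0.9736 -4.6824 -5.5596] F tool [-1.4452 -4.5644  5.5552] M tool [ 1.546  -0.1147  0.0795]
hub in head mm [-0.2873  0.0827 19.0943] axis [-0.0021 -0.0005  1.    ]
theta [150.5542   0.0909  -0.085 ]
1 x [-0.39  0.16  4.09] [0.0015 0.0016 0.0009]
```

Call:
send_rows --pt "30 -0.4 -0.3 1.5 0 0 0" --pt "30 0 0 1.5 0 0 0" --pt "30 0 0 1.5 0 0 0" --pt "30 0 0 1.5 0 0 0" --pt "30 0 0 0 0 0 0" --pt "30 0 0 0 0 0 0"

```text
time_s: 11.8
tool_pos: [0.5805, 0.0151, 0.2317]
tool_rot: [167.0, 21.7, 159.4]
force: [1.3, -6.2, -4.5]
grip_width: 0.0402
```

```bash
python3 st.py 9 150.5
```

```text
11.8 q [-28.1  -9.9  24.2 115.4   0.9  48.8  68.1] w 0.0402
F head [-1.8581 -6.3298 -4.1503] F tool [-1.4879 -6.433   4.1409] M tool [1.7792 0.0755 0.1085]
hub in head mm [-0.2676  0.0213 12.9743] axis [-0.0018 -0.001   1.    ]
theta [150.5667   0.06    -0.0977]
1 x [-0.31  0.22  3.97] [0.0017 0.001  0.0012]
```

Call:
send_rows --pt "30 -0.5 -0.7 1.5 0 0 0" --pt "30 0 0 1.5 0 0 0" --pt "30 0 0 1.5 0 0 0" --pt "30 0 0 1.5 0 0 0" --pt "30 0 0 1.5 0 0 0" --pt "30 0 0 0 0 0 0" --pt "30 0 0 0 0 0 0"

```text
time_s: 12.5
tool_pos: [0.5838, 0.0155, 0.2248]
tool_rot: [167.0, 21.6, 159.4]
force: [2.7, -2.4, -8.1]
grip_width: 0.0396
```

```bash
python3 st.py 2 150.5
```

```text
12.5 q [-28.2  -9.2  24.5 115.6   0.3  47.9  68.6] w 0.0396
F head [-1.4488 -2.9191 -8.216 ] F tool [-0.1659 -3.2723  8.209 ] M tool [1.1    0.2551 0.072 ]
hub in head mm [-0.1984 -0.1984  5.3229] axis [-0.0016 -0.0016  1.    ]
theta [150.5916   0.0371  -0.125 ]
1 x [-0.12  0.41  3.32] [0.0022 0.0006 0.0016]
```

Call:
send_rows --pt "30 0 0 1.5 0 0 0" --pt "30 0 0 1.5 0 0 0" --pt "30 0 0 1 0 0 0" --pt "30 0 0 0 0 0 0" --pt "30 0 0 0 0 0 0"

```text
time_s: 13.0
tool_pos: [0.5854, 0.0157, 0.2213]
tool_rot: [167.0, 21.6, 159.4]
force: [1.3, -2.5, -6.4]
grip_width: 0.0398
```

```bash
python3 st.py 0 150.5
```

```text
13.0 q [-28.2  -8.8  24.6 115.7   0.1  47.4  68.8] w 0.0398
F head [-1.9937 -2.6766 -6.1293] F tool [ 0.4264 -3.3241  6.1217] M tool [0.9577 0.4355 0.0566]
hub in head mm [-0.154  -0.3146  1.4983] axis [-0.0017 -0.0015  1.    ]
theta [150.5815   0.0416  -0.125 ]
1 x [-0.03  0.49  1.5 ] [0.0022 0.0007 0.0014]
```

Call:
send_rows --pt "30 0 0 1 0 0 0" --pt "30 0 0 1 0 0 0" --pt "30 0 0 1 0 0 0" --pt "30 0 0 0 0 0 0" --pt "30 0 0 0 0 0 0"

```text
time_s: 13.5
tool_pos: [0.5861, 0.0158, 0.2205]
tool_rot: [166.9, 21.6, 159.4]
force: [-12.3, -2.7, 6.9]
grip_width: 0.0397
```

```bash
python3 st.py 0 150.5
```

```text
13.5 q [-28.2  -8.6  24.7 115.7  -0.1  47.3  68.9] w 0.0397
F head [-8.5242 -0.2769 11.619 ] F tool [  7.2879  -4.3982 -11.6311] M tool [1.52   1.9055 0.0479]
hub in head mm [ 0.0368 -0.3066  0.4329] axis [-0.0013 -0.0026  1.    ]
theta [150.5523  -0.0055  -0.166 ]
1 x [0.19 0.44 0.43] [ 0.0029 -0.0001  0.0009]
```

Call:
send_rows --pt "30 0 0 -1.2 0 0 0" --pt "30 0 0 0 0 0 0" --pt "87 0 0 0 0 0 0" --pt "87 0 0 0 0 0 0" --pt "87 0 0 0 0 0 0" --pt "87 0 0 0 0 0 0" --pt "87 0 0 0 0 0 0"

```text
time_s: 14.2
tool_pos: [0.5866, 0.016, 0.2204]
tool_rot: [166.9, 21.7, 159.4]
force: [-0.4, -0.0, 0.6]
grip_width: 0.0724
```

```bash
python3 st.py 0 150.5
```

```text
14.2 q [-28.2  -8.6  24.6 115.7  -0.   47.2  68.9] w 0.0724
F head [-0.0715  0.0476  0.7282] F tool [ 0.0844  0.0083 -0.7283] M tool [0.2299 0.4178 0.0171]
hub in head mm [ 0.6055 -0.3042  0.0967] axis [-0.0029 -0.0015  1.    ]
theta [150.5899   0.0997  -0.1571]
1 x [0.56 0.15 0.1 ] [0.0027 0.0017 0.0016]
```

Call:
send_rows --pt "87 0 0 0 0 0 0" --pt "87 0 0 0 0 0 0" --pt "87 0 0 -10 0 0 0" --pt "87 0 0 -20 0 0 0" --pt "87 0 0 -25 0 0 0" --pt "87 0 0 -25 0 0 0" --pt "87 0 0 0 0 0 0" --pt "87 0 0 0 0 0 0"

```text
time_s: 15.0
tool_pos: [0.5531, 0.0088, 0.2932]
tool_rot: [166.9, 21.7, 159.4]
force: [-0.2, 0.1, -0.0]
grip_width: 0.0869
```

```bash
cat > fin.py <<'E'
from h import *
A,s=cur();print(s['time_s'],s['qpos'],s['force'],s['grip_width'])
I={c:np.mean([env.read_camera(c).astype(float) for _ in range(4)],0) for c in("scene","top")}
B=place(0,150.5);Rp=B[:3,:3]@np.diag([1,-1,-1])
out=np.zeros((600,800,3),np.uint8)
for k,(c,x,y) in enumerate((("scene",255,150),("top",285,140))):
    im=crop(c,I[c],x,y,66,99,6)
    if c=="scene":
        for z in(.05,.06):line(im,c,HP+circ(.055,z)@Rp.T,x,y,6,(255,0,0))
        line(im,c,HP+np.array([[a*.03,b*.03,0] for a,b in((1,1),(1,-1),(-1,-1),(-1,1))])@Rp.T,x,y,6,(255,0,255),True)
    out[:594,k*400:k*400+396]=im
cv2.imwrite("pics/f1.png",out)
E
python3 fin.py
```

```text
15.0 [-26.5336 -15.724   21.414  112.786    3.2746  56.839   66.1041] [-0.1598  0.1454 -0.0084] 0.08690622934701905
```

View pics/f1.png

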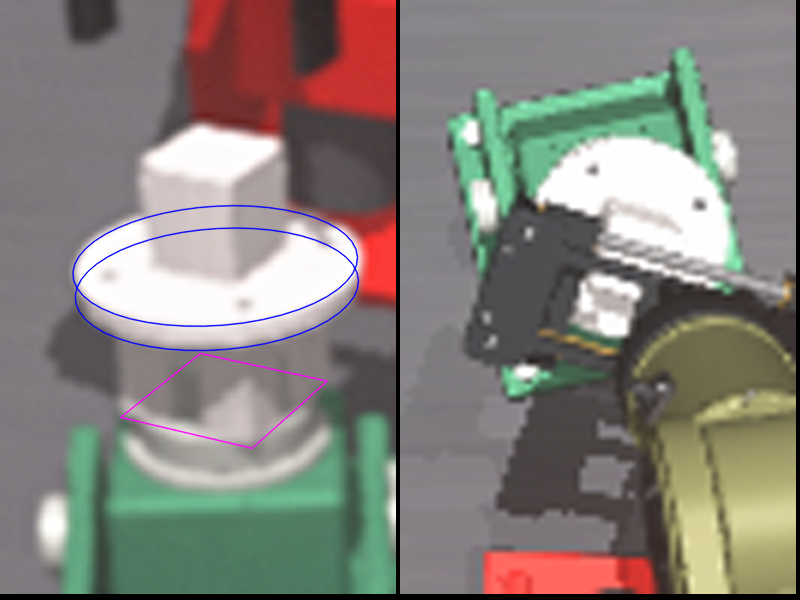

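The picture shows the plate seated. Its disc spans (75–357, 207–350) in the left panel and lies on the predicted outline for fully home. The hub is down on the flange at about (220, 420), and the gripper is clear. I'm handing in.

```bash
python3 -c "
from h import *
env.sign_off()"
```

```text
the job is handed in; nothing more can be done
```

The fixture plate is seated on the green positioner's spindle and released. I handed the job in at about 15 s on the robot's clock; no verdict is reported.

- **Fit:** I gripped the white plate by its square block and lowered the hub over the nose. It met the top of the cross spline about 23.5 mm above the flange. I turned it under roughly 8–12 N; it was still on top after turning 4.6° one way, then dropped in about 4.6° the other way from my first estimate. I lowered it to the flange, pressed with about 18 N (just over the suggested 15 N), then eased off and let go.
- **Last checks:** The arm's readings put the hub 0.1–0.4 mm above the estimated flange and within about 0.7 mm sideways. Tilt was about 0.003 rad. After backing off, the contact force was near zero. The final picture shows the plate on the outline predicted for fully home, with the gripper clear.
- **What disagreed:**
  - My camera estimate of the spline angle was about 4–5° off, so I had to feel for it.
  - The base measured about 67 mm towards the robot and 101 mm beyond, against the stated 70 and 110 mm. I took the head's position from the flange and nose instead.
- **Not checked:** I did not re-measure the spare plate, hammer and tube at the end. The arm went nowhere near them.

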